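# Put the temperature probe into the capped sample jar

## Task

Take the loose cap off the sample jar's probe well and lay it flat in the shallow steel tray, knob up. Then take the probe with the tall plain round handle out of the rack and push it into the well until it is fully home with its collar down on the well's mouth, and let go. Leave the other jars, the stack of lids and the other two probes standing where they are.

Things in the scene. Friction and masses are not known exactly. Their poses are not given: they have to be found in the camera images.
- sample: the sample jar: a clear jar of green fruit, fixed on a dark round foot 90 mm across and 8 mm high; jar 78 mm across with a flat aluminium lid whose top is at height 82 mm, and in the middle of the lid a square steel well block (28 mm sides) standing up to height 103 mm. Fixed to the counter. Origin: centre of its underside on the counter; z up; two full jars (jar_a, jar_b) stand close along its +x and -x sides, its +y and -y sides are clear
- well_mouth (a point): centre of the round well opening in the top of the well block, 103 mm above the counter, on the sample jar's axis: a straight vertical hole 10 mm across with a 2 mm chamfer, 54 mm deep
- cap: the loose aluminium cap over the well block: round, 49 mm across, skirt open below, 18 mm high to its flat roof, with a plain round black knob on the roof, 18 mm across and 26 mm high (44 mm in all). Inner width 44 mm; 14 mm of the well block stands inside it, so lifting it 20 mm clears the block. Nothing holds it. Origin: centre of the lower rim, z up through the knob. About 60 g
- tray: the shallow square steel tray, 110 x 110 mm outside, rim 18 mm high, walls 4 mm, fixed to the counter. Origin: centre of its underside, sides along x and y
- tray_in (a point): centre of the tray's inner floor, about 4 mm above the counter
- rack: the grey probe rack, a fixed block 150 mm (its x) by 50 mm (its y), 58 mm high, with three 10 mm holes 54 mm deep in its top, in one row along x at -50, 0 and +50 mm. Origin: centre of its underside. Each hole holds one upright probe
- probe: the probe to use, the one with the tall plain round handle: steel pin 8 mm across and 50 mm long with a tapered end, then a round steel collar 22 mm across and 4 mm thick, then a straight round black handle 14 mm across and 56 mm long (110 mm in all). Stands upright in one of the rack's holes, any of the three, its collar resting on the rack. Origin: tip of the pin; z up towards the handle. About 50 g
- probe_tip (a point): tip of that probe's pin (its lower end)
- probe_collar (a point): underside of that probe's collar, on its axis, 50 mm above the tip; it meets the well's mouth when the probe is fully home
- probe_square: another probe in the rack, same pin and collar, with a short square handle 18 x 18 mm, 30 mm high (84 mm in all); to be left alone. Origin: pin tip
- probe_disc: another probe in the rack, same pin and collar, with a thin 10 mm stem 20 mm high and a disc 24 mm across and 10 mm thick on it (84 mm in all); to be left alone. Origin: pin tip
- jar_a: full closed jar of green fruit with a flat aluminium lid, 130 mm high, 78 mm across, standing loose close to the sample jar on its +x side; to be left alone. Origin: centre of its underside
- jar_b: full closed jar of green fruit with a flat aluminium lid, 130 mm high, 78 mm across, standing loose close to the sample jar on its -x side; to be left alone. Origin: centre of its underside
- jar_c: full closed jar of green fruit with a flat aluminium lid, 130 mm high, 78 mm across, standing loose by the rack or the tray; to be left alone. Origin: centre of its underside
- jar_d: full closed jar of green fruit with a flat aluminium lid, 90 mm high, 64 mm across, standing loose by the rack or the tray; to be left alone. Origin: centre of its underside
- lids: stack of aluminium jar lids, 80 mm across, 26 mm high, loose by the rack or the tray; to be left alone. Origin: centre of its underside

How it is judged:
By the outcome, as a careful person would: the job done as asked, in the order asked, and still so for the second after the job is handed in, with the robot touching nothing.
It also fails if it takes over 72 s, if anything falls off the work surface, if the arm or the gripper's body presses on something with over 40 N, if the wrist force passes 120 N, or if a joint passes its speed limit or range.

## Robot

A 6-joint arm with a two-finger parallel gripper is mounted at the origin on the work surface. World frame = base frame: x ahead of the robot, y to its left, z up, the work surface at z = 0. Lengths are in m, angles in rad, forces in N, time in s.
With the tool pointing down it reaches from about 0.325 to 0.775 m from the base axis. Payload 5.5 kg.
Tool frame: the origin (TCP) lies between the finger pads; the fingertips stand 8 mm ahead of it and the grasp point (between the pads) lies 11 mm behind it (tcp_to_tips is the distance from the TCP to the fingertips, in m); z points along the fingers, y is the direction in which the jaws open and shut (so a half turn about z gives the same grasp; the last joint's range is limited). The gripper opens to 88 mm and grips with 3 to 60 N. Pads are 20 mm wide; open, the fingers measure 115 mm over their backs; the gripper's body (75 mm by 178 mm) begins 61 mm behind the grasp point.
Start: joints at [-1.324, 0.091, 1.231, -0, 1.82, -0.057], TCP at [0.179, -0.573, 0.231] pointing down, gripper open.
Joint ranges: [-2.87, 2.87], [-0.86, 2.18], [0.17, 2.46], [-1.51, 4.65], [0.06, 2.69], [-2.65, 2.65]. Speed limits (rad/s): [2.57, 2.57, 3.01, 3.14, 3.14, 3.14].

## Interface

Orientations are given as a unit quaternion [w, x, y, z].
In Python, from bench import * gives the robot as it stands. Calls block until the motion is done:
- move_to(position, orientation): joint-space move of the TCP to a pose.
- move_l(position, speed=0.15, orientation=None): straight line of the TCP; orientation=None keeps the orientation; speed is the mean speed in m/s.
- movej(angles): joint-space move.
- gripper_open() and close(): open the fingers fully, or close them until they stop; the grip force is fixed at half the most.
- hold(seconds).
- inverse_kinematics(position, orientation): joint angles nearest the present ones, or None.
- state(): the state.
- get_image(name): name is "scene" or "top" or "wrist"; returns a dict with "frame" (384x512x3 uint8, blue, green, red), "depth" (384x512 float32, m along the optical axis (not along the pixel's ray), 0 where there is no reading), "camera_matrix" (3x3 intrinsics, pixels), "k1" (the pictures are not rectified: a ray, as slopes to the right and down, at radius r is drawn at 1 + k1 r^2 times it, then the intrinsics apply), "view" (4x4, takes a point from world to camera coordinates). Camera axes: x right, y up, looking along -z (the intrinsics and any distortion apply to the point x, -y, -z); pixel columns grow to the right and rows downward; lengths in m; the calibration is good to about 2 mm. A picture is of the moment at which its call begins.
A pose or a line that the arm cannot do raises IKError and nothing moves.
- job_done(): hands the job in, once; it reports no verdict.
The state is a dict: "time": time; "joint_pos": joint angles; "dq": joint speeds; "joint_torque": joint torques, N m; "ee_pos": TCP position; "ee_rot": TCP orientation; "ft_force": force on the tool from outside, world axes, zero at the start; "moment": the same for the moment, N m; "finger_gap": finger opening in m.
Only numpy, scipy, OpenCV 4.12 (cv2) and the standard library are available. Lean on these libraries where they do the work, as an engineer would, in place of code of your own. Each camera call takes 0.05 s, during which the arm holds its last target.

## Working session

There is one attempt and no reset: what is moved stays moved. The work goes in short steps, each a Python script; the robot and the scene stay as the last script left them, time stands still between calls to the robot, and variables do not carry over. Pictures are saved under pics/ and viewed, and the job is handed in when it is done.

```bash
ls; mkdir -p pics; cat > h.py <<'E'
from bench import *
import numpy as np, cv2
def snap(n,fn):
    d=get_image(n); cv2.imwrite('pics/'+fn+'.png',d['frame']); np.savez('pics/'+fn+'.npz',**{k:np.array(v) for k,v in d.items()}); return d
def ray(d,u,v):
    K=np.array(d['camera_matrix']);k1=float(d['k1']);V=np.array(d['view'])
    p=cv2.undistortPoints(np.array([[[u,v]]],float),K,np.array([k1,0,0,0,0.]))[0,0]
    R=V[:3,:3];t=V[:3,3]; o=-R.T@t
    return o,R.T@np.array([p[0],-p[1],-1.])
def onz(d,u,v,z):
    o,r=ray(d,u,v); return o+r*(z-o[2])/r[2]
def dep(d,u,v):
    o,r=ray(d,u,v); return o+r*d['depth'][int(round(v)),int(round(u))]
E
python3 - <<'E'
from h import *
for n in('scene','top','wrist'):
    d=snap(n,n+'0'); print(n,d['k1'],np.linalg.inv(d['view'])[:3,3])
s=state();print(s)
E
```

```text
pics
scene -0.1547343999911452 [1.01824281 0.78485673 0.72082338]
top -0.16543632374872153 [ 0.44661791 -0.00376101  1.16745305]
wrist -0.07843091172347905 [ 0.25072908 -0.55130036  0.38307342]
{'time': 0.15, 'joint_pos': array([-1.32369065e+00,  9.16797560e-02,  1.23161345e+00, -1.47109278e-05,
        1.81979606e+00, -5.66837134e-02]), 'dq': array([ 0.00088967, -0.00223032, -0.00454666,  0.00050675,  0.00047066,
        0.00187816]), 'joint_torque': array([ 1.55296399e-03, -4.47045207e+01, -4.06907165e+01,  6.98652654e-02,
        2.74890050e-02, -1.10364856e-04]), 'ee_pos': array([ 0.17943329, -0.57231634,  0.22976794]), 'ee_rot': array([-7.44235805e-04,  9.88486160e-01,  1.51309454e-01, -7.82367287e-05]), 'ft_force': array([-0.4551125 , -0.18296307, -0.86216019]), 'moment': array([0.04553493, 0.02117771, 0.0304469 ]), 'finger_gap': 0.08781045232976414}
```

View pics/scene0.png

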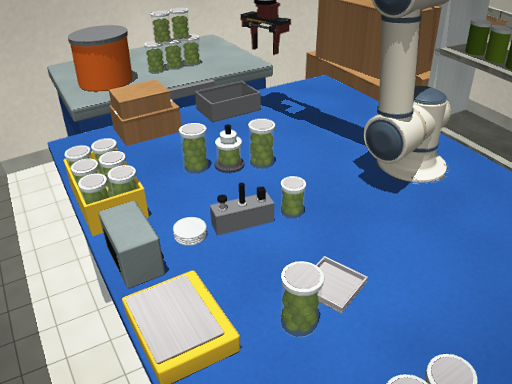

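View pics/top0.png

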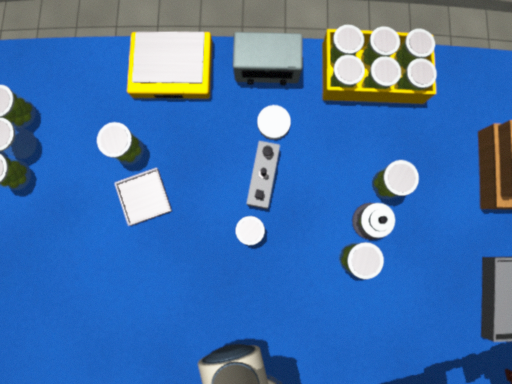

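View pics/wrist0.png

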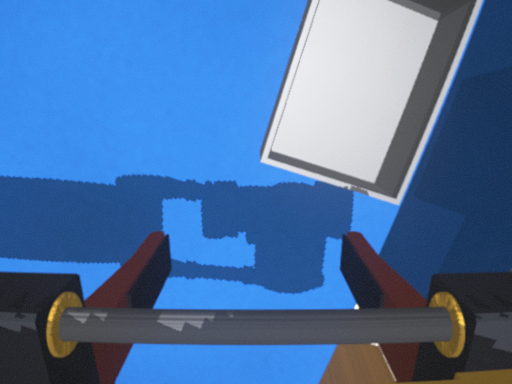

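The scene camera at about (241,193) shows the tall handle in the middle rack hole. In the top camera, the sample jar with its cap is at (377,220), the tray at (143,197) and the rack at (263,174). Next I'll measure them.

```bash
python3 - <<'E'
from h import *
d=dict(np.load('pics/top0.npz')); s=dict(np.load('pics/scene0.npz'))
f=d['frame']
def crop(img,x0,y0,x1,y1,k,fn): cv2.imwrite(fn,cv2.resize(img[y0:y1,x0:x1],None,fx=k,fy=k,interpolation=cv2.INTER_CUBIC))
a=cv2.resize(f[150:290,330:430],None,fx=4,fy=4,interpolation=2); b=cv2.resize(f[110:250,225:315],None,fx=4,fy=4,interpolation=2)
cv2.imwrite('pics/c1.png',np.hstack([a,b]))
c=cv2.resize(s['frame'][110:250,170:310],None,fx=4,fy=4,interpolation=2);cv2.imwrite('pics/c2.png',c)
for n,u,v in [('base?',240,370),('tray',143,197),('knob',383,220),('jarN',401,178),('jarS',365,260),('rack p1',268,152),('p2',264,174),('p3',260,195),('lids',274,122),('jard',250,231),('jarc',115,140)]:
    print(n,dep(d,u,v).round(4))
# lid circles
hsv=cv2.cvtColor(f,cv2.COLOR_BGR2HSV)
m=((hsv[...,1]<50)&(hsv[...,2]>170)).astype(np.uint8)
n,l,st,c=cv2.connectedComponentsWithStats(m)
for i in range(1,n):
    if st[i,4]>150 and st[i,1]>110: print(st[i],c[i].round(1),dep(d,*c[i]).round(3))
E
```

```text
base? [0.1984 0.0194 0.279 ]
tray [0.5326 0.2734 0.0025]
knob [ 0.484  -0.2797  0.1331]
jarN [ 0.5771 -0.3213  0.1308]
jarS [ 0.397  -0.2414  0.1293]
rack p1 [ 0.6341 -0.0279  0.093 ]
p2 [ 0.5822 -0.0197  0.105 ]
p3 [ 0.5363 -0.0118  0.0924]
lids [ 0.7194 -0.0425  0.0275]
jard [0.4555 0.0088 0.0894]
jarc [0.6483 0.3124 0.1304]
[  0 118  13  32 333] [  5.1 133. ] [0.662 0.577 0.132]
[ 97 123  34  34 922] [113.7 139.3] [0.649 0.315 0.133]
[247 142  32  65 996] [262.4 175. ] [ 0.583 -0.016  0.078]
[384 160  34  35 939] [400.8 177.3] [ 0.579 -0.321  0.13 ]
[ 115  168   56   57 1907] [142.9 196.7] [0.533 0.274 0.003]
[361 203  34  35 822] [377.3 219.8] [ 0.485 -0.274  0.106]
[236 216  29  29 643] [249.7 230.3] [0.457 0.009 0.095]
[ 348  243   35   36 1008] [365.1 260.3] [ 0.396 -0.242  0.129]
[200 364  24  20 256] [208.8 372.1] [0.174 0.082 0.214]
```

View pics/c1.png

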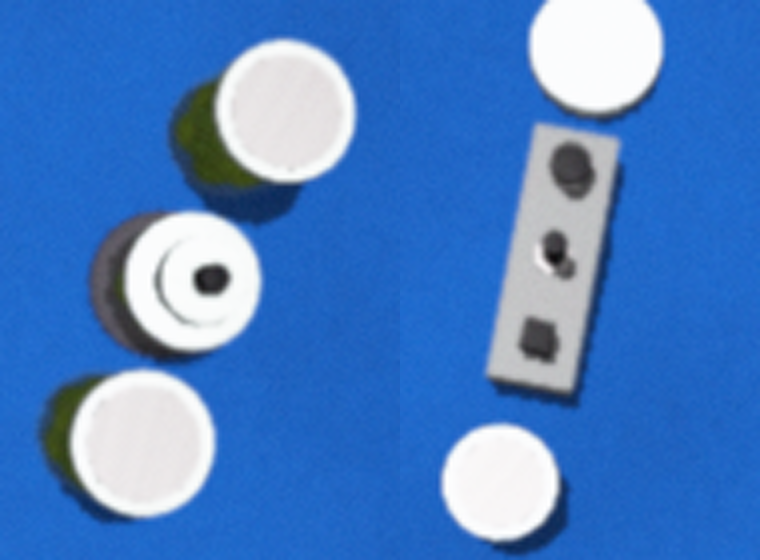

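View pics/c2.png

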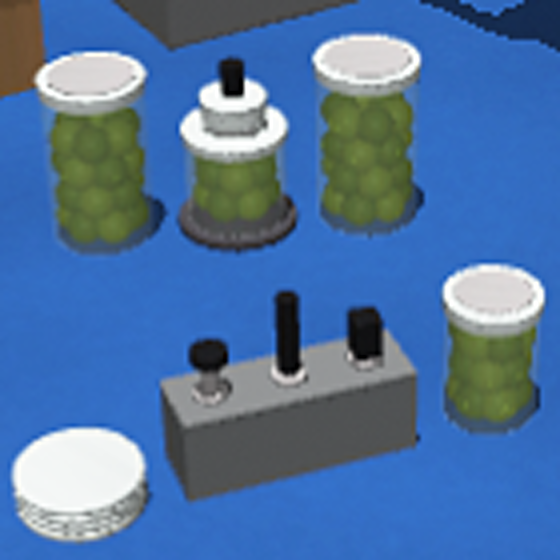

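```bash
cat >> h.py <<'E'
from scipy.spatial.transform import Rotation as Ro
def quat(th):
    y=np.array([np.cos(th),np.sin(th),0]);z=np.array([0,0,-1.]);x=np.cross(y,z)
    q=Ro.from_matrix(np.stack([x,y,z],1)).as_quat(); return np.array([q[3],q[0],q[1],q[2]])
E
python3 - <<'E'
from h import *
d=dict(np.load('pics/top0.npz'))
print(onz(d,382.6,219.4,.133),onz(d,401,177.5,.13),onz(d,365.1,260.2,.13))
for z in np.linspace(.2,.2,1): pass
row=np.arctan2(-.080,.182); print(np.degrees(row))
for p,th0 in [((.484,-.28,.25),row+np.pi/2),((.533,.274,.2),np.radians(109)),((.583,-.02,.2),np.radians(98.5-90+0))]:
  for k in(0,np.pi,-np.pi):
    j=inverse_kinematics(p,quat(th0+k)); print(p,np.degrees(th0+k).round(),None if j is None else np.round(j,2))
E
```

```text
[ 0.48528536 -0.27884399  0.133     ] [ 0.57827407 -0.3215029   0.13      ] [ 0.39660045 -0.24144668  0.13      ]
-23.728391075952537
(0.484, -0.28, 0.25) 66.0 [-0.59 -0.01  1.3  -0.    1.85 -1.74]
(0.484, -0.28, 0.25) 246.0 [-0.59 -0.01  1.3  -0.    1.85  1.4 ]
(0.484, -0.28, 0.25) -114.0 [-0.59 -0.01  1.3  -0.    1.85  1.4 ]
(0.533, 0.274, 0.2) 109.0 [ 0.42  0.09  1.29 -0.    1.77 -1.48]
(0.533, 0.274, 0.2) 289.0 [ 0.42  0.09  1.29 -0.    1.77  1.66]
(0.533, 0.274, 0.2) -71.0 [ 0.42  0.09  1.29 -0.    1.77  1.66]
(0.583, -0.02, 0.2) 8.0 [-0.09  0.04  1.34 -0.    1.76 -0.24]
(0.583, -0.02, 0.2) 188.0 None
(0.583, -0.02, 0.2) -172.0 None
```

```bash
python3 - <<'E'
from h import *
move_l([.179,-.572,.30],.3)
th=np.radians(66.3)
move_to([.485,-.279,.23],quat(th))
s=state();print(s['time'],s['ee_pos'],s['ft_force'])
d=snap('wrist','w1'); V=np.array(d['view']); print(np.linalg.inv(V).round(3))
E
```

```text
2.1167 [ 0.4845796  -0.27947637  0.22948539] [-0.30540849  0.35954587 -0.27776337]
[[ 0.403 -0.88  -0.25   0.416]
 [ 0.915  0.388  0.111 -0.25 ]
 [-0.001 -0.273  0.962  0.383]
 [ 0.     0.     0.     1.   ]]
```

View pics/w1.png

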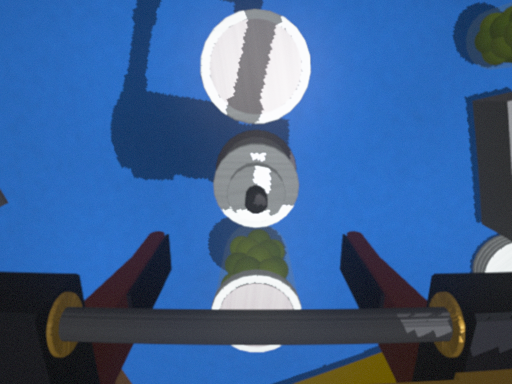

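The wrist view shows the knob at about (256,200), midway between the fingers. I'll zoom in to refine that.

```bash
python3 - <<'E'
from h import *
d=dict(np.load('pics/w1.npz'))
cv2.imwrite('pics/c3.png',cv2.resize(d['frame'][120:240,200:320],None,fx=5,fy=5,interpolation=2))
D=d['depth']
pts=np.array([[*dep(d,u,v)] for v in range(175,225) for u in range(235,280)])
k=pts[(pts[:,2]>.128)&(pts[:,2]<.14)]; print(len(k),(k[:,:2].max(0)+k[:,:2].min(0))/2,np.ptp(k[:,:2],axis=0),k.mean(0))
k2=[dep(d,u,v) for v in range(120,240) for u in range(200,310)];k2=np.array(k2);k2=k2[(k2[:,2]>.1)&(k2[:,2]<.112)]
print(len(k2),(k2[:,:2].max(0)+k2[:,:2].min(0))/2,np.ptp(k2[:,:2],axis=0),np.median(k2[:,2]))
for u,v in((256,195),(256,200),(256,205)): print(onz(d,u,v,.133))
E
```

```text
418 [ 0.48461437 -0.28039428] [0.01738975 0.01693798] [ 0.48423776 -0.2802632   0.1320172 ]
2087 [ 0.48458964 -0.28032669] [0.04847536 0.04824078] 0.10627796694523267
[ 0.47885215 -0.27786942  0.133     ]
[ 0.48243372 -0.27944545  0.133     ]
[ 0.48604511 -0.28103458  0.133     ]
```

View pics/c3.png

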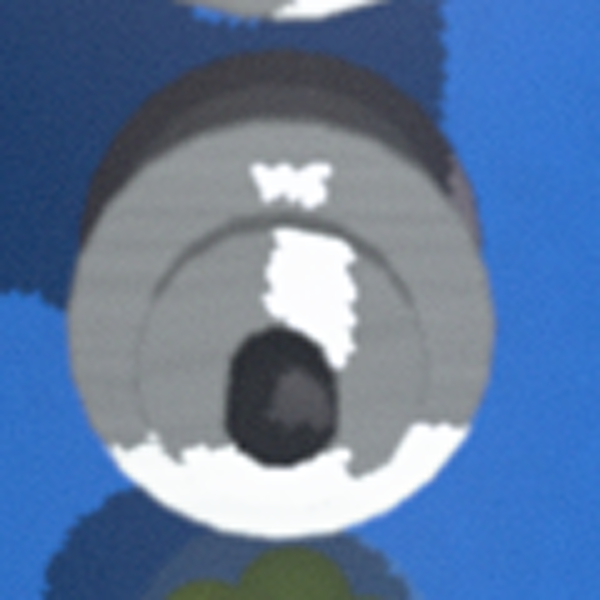

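```bash
python3 - <<'E'
from h import *
move_l([.4846,-.2804,.16],.15)
move_l([.4846,-.2804,.1195],.05)
print(state()['ft_force'],state()['ee_pos'])
close(); s=state();print(s['time'],s['finger_gap'],s['ft_force'],s['ee_pos'])
move_l([.4846,-.2804,.26],.12)
s=state();print(s['time'],s['finger_gap'],s['ft_force'])
d=snap('wrist','w2');snap('scene','s2')
E
```

```text
[-0.01042587 -0.44513153  0.45711966] [ 0.48477096 -0.28051331  0.11992126]
4.825 0.017026015610188662 [0.1736013  0.4278121  0.34520506] [ 0.48461182 -0.28033966  0.11950378]
6.15 0.01756123651449 [-0.02039675  0.39382902 -1.17703833]
```

View pics/w2.png

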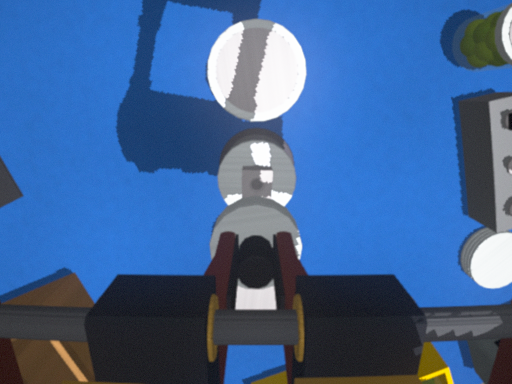

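View pics/s2.png

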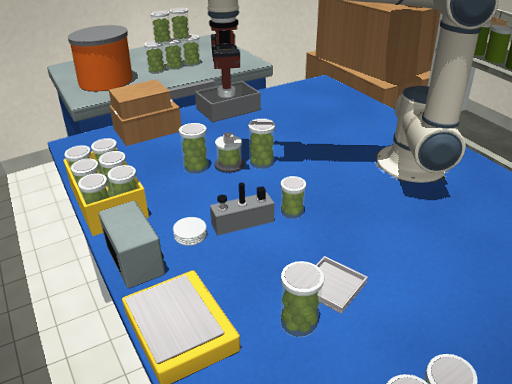

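```bash
python3 - <<'E'
from h import *
d=dict(np.load('pics/w2.npz'))
cv2.imwrite('pics/c4.png',cv2.resize(d['frame'][120:210,200:310],None,fx=6,fy=6,interpolation=2))
for t in((.095,.11),(.078,.086)):
    k=np.array([dep(d,u,v) for v in range(130,200) for u in range(210,305)]);k=k[(k[:,2]>t[0])&(k[:,2]<t[1])]
    print(len(k),(k[:,:2].max(0)+k[:,:2].min(0))/2,k.mean(0),np.ptp(k[:,:2],axis=0))
th=np.radians(109)
p=[.527,.272]
move_to([*p,.26],quat(th))
print(state()['time'],state()['finger_gap'])
snap('wrist','w3')
E
```

```text
784 [ 0.48420893 -0.27993937] [ 0.48290911 -0.27962737  0.10196625] [0.03572643 0.03576958]
2968 [ 0.4810088  -0.28050068] [ 0.47526537 -0.27642675  0.08129783] [0.07021333 0.07735347]
8.25 0.017416822195902935
```

View pics/c4.png

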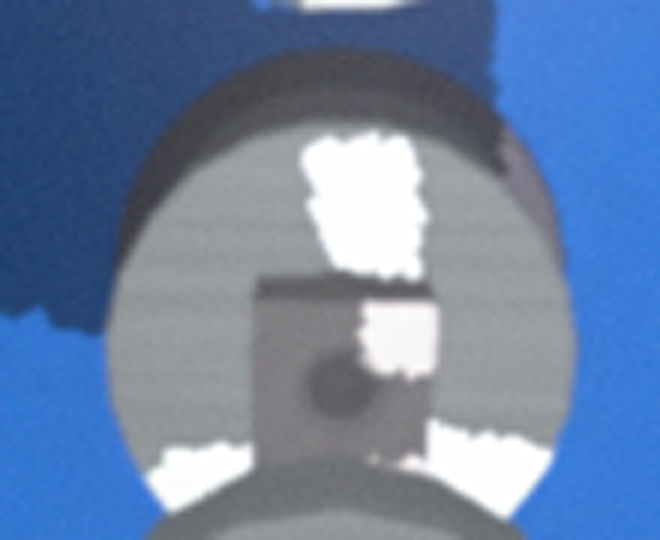

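View pics/w3.png

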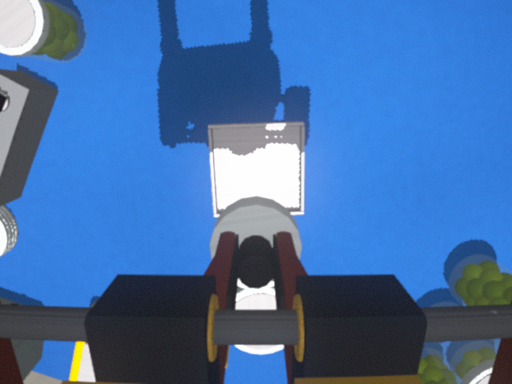

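```bash
python3 - <<'E'
from h import *
d=dict(np.load('pics/w2.npz')); print('well',onz(d,200+338/6,120+384/6,.102), 'hole from block edges', onz(d,200+344/6,120+382/6,.103))
d=dict(np.load('pics/w3.npz'))
c=[onz(d,u,v,.018) for u,v in((209,123),(305,122),(303,213),(217,216))]; print(np.round(c,4),np.mean(c,0))
p=[.527,.272]
move_l([*p,.08],.15)
s=state();print(s['ft_force'],s['ee_pos'])
for z in np.arange(.045,.0330,-.0015):
    move_l([*p,z],.03); f=state()['ft_force'][2]; print(round(z,4),f.round(2))
    if f>2: break
s=state();print(s['time'],s['ee_pos'],s['ft_force'],s['finger_gap'])
E
```

```text
well [ 0.48429968 -0.28062293  0.102     ] hole from block edges [ 0.48415878 -0.27955849  0.103     ]
[[0.4967 0.2041 0.018 ]
 [0.4605 0.3061 0.018 ]
 [0.5621 0.3427 0.018 ]
 [0.5995 0.2455 0.018 ]] [0.5297074  0.27460221 0.018     ]
[ 0.39824137 -0.63394577 -1.62992198] [0.52766881 0.27228435 0.08139537]
0.045 -0.11
0.0435 -0.25
0.042 -0.32
0.0405 -1.36
0.039 -1.14
0.0375 -0.58
0.036 -1.44
0.0345 0.06
12.7167 [0.52702275 0.27202671 0.03452093] [-0.43095089  0.19607479  0.06360245] 0.01667683169006614
```

```bash
python3 - <<'E'
from h import *
p=[.527,.272]
move_l([*p,.034],.03); hold(.2); print(state()['ft_force'])
gripper_open(); print(state()['ft_force'],state()['finger_gap'])
move_l([*p,.10],.12)
move_l([*p,.24],.3)
print(state()['time'])
snap('wrist','w4')
E
```

```text
[-2.7265928  -1.25758085  4.17290738]
[ 0.12378434  0.15947187 -0.02834392] 0.08756771853537557
15.6417
```

View pics/w4.png

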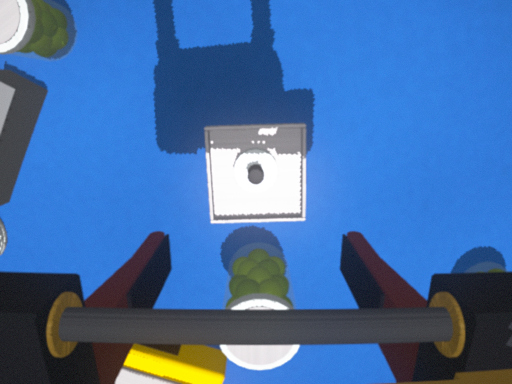

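The cap is flat in the tray with the knob up, at (256,172). The probe is next.

```bash
python3 - <<'E'
from h import *
th=np.radians(80.7)
move_to([.583,-.02,.22],quat(th))
print(state()['time'])
d=snap('wrist','w5')
V,U=np.mgrid[60:300,120:400]
P=np.array([dep(d,u,v) for u,v in zip(U.ravel(),V.ravel())])
np.save('pics/P5.npy',P)
for a,b in((.112,.124),(.086,.098)):
    m=((P[:,2]>a)&(P[:,2]<b)).reshape(U.shape).astype(np.uint8)
    n,l,st,c=cv2.connectedComponentsWithStats(m)
    for i in range(1,n):
        if st[i,4]>20:
            k=P[(l==i).ravel()]; print(st[i],k.mean(0).round(4),((k.max(0)+k.min(0))/2).round(4),np.ptp(k,axis=0).round(4))
E
```

```text
16.8333
[132 136  18  18 249] [ 0.5866 -0.0168  0.1169] [ 0.5874 -0.0169  0.1156] [0.0138 0.0135 0.0066]
[122   0  53  11 409] [0.4829 0.0057 0.0893] [0.4823 0.0065 0.0892] [0.0114 0.0401 0.0059]
[130  65  23  24 489] [ 0.5377 -0.0084  0.091 ] [ 0.5379 -0.0083  0.0897] [0.0204 0.02   0.0073]
[132 128  17  11  57] [ 0.5823 -0.0164  0.0922] [ 0.5839 -0.0168  0.0919] [0.0073 0.0136 0.0117]
[127 177  26  26 538] [ 0.6356 -0.0251  0.091 ] [ 0.6363 -0.0251  0.0899] [0.0236 0.0232 0.0072]
```

View pics/w5.png

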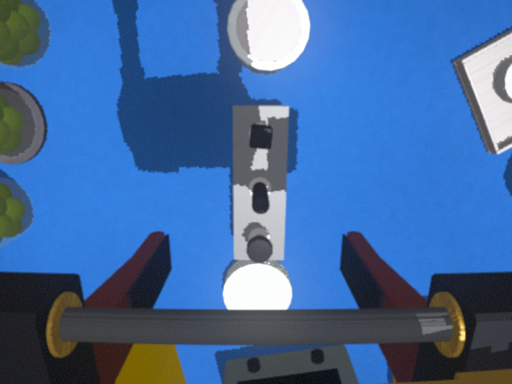

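```bash
python3 - <<'E'
from h import *
p=[.5872,-.0168]
move_l([*p,.14],.15)
move_l([*p,.080],.08)
close(); s=state();print(s['time'],s['finger_gap'],s['ft_force'],s['ee_pos'])
move_l([*p,.15],.06)
move_l([*p,.20],.12)
s=state();print(s['time'],s['finger_gap'],s['ft_force'])
snap('wrist','w6');snap('scene','s6');snap('top','t6')
E
```

```text
19.6 0.013337450215071635 [-0.34925004 -0.2895059   0.0915784 ] [ 0.58721512 -0.01670765  0.07999395]
21.4833 0.013264334211820128 [-1.61828822 -0.13659468 -1.35194411]
```

View pics/w6.png

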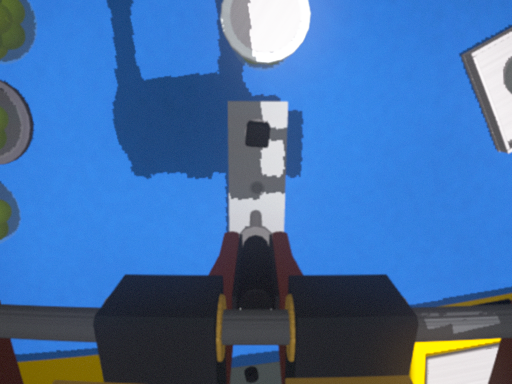

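View pics/s6.png

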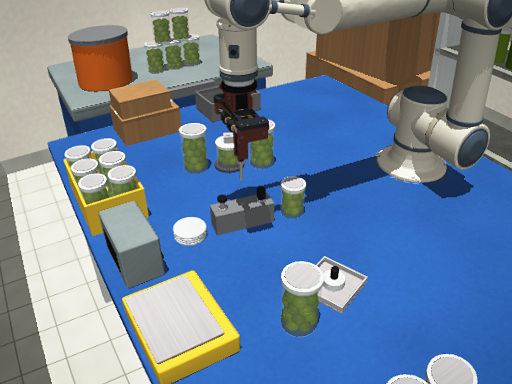

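```bash
python3 - <<'E'
from h import *
d=dict(np.load('pics/w6.npz'))
th=np.radians(66.3); p=[.4843,-.2803]
s=state()
move_l([*s['ee_pos'][:2],.26],.2)
move_to([*p,.26],quat(th))
move_l([*p,.20],.15); hold(.3)
s=state();print(s['time'],s['finger_gap'],s['ee_pos'])
d=snap('wrist','w7')
cv2.imwrite('pics/c7.png',cv2.resize(d['frame'][140:260,196:316],None,fx=5,fy=5,interpolation=2))
E
```

```text
24.025 0.01366782118540627 [ 0.48464217 -0.28049192  0.20114252]
```

View pics/c7.png

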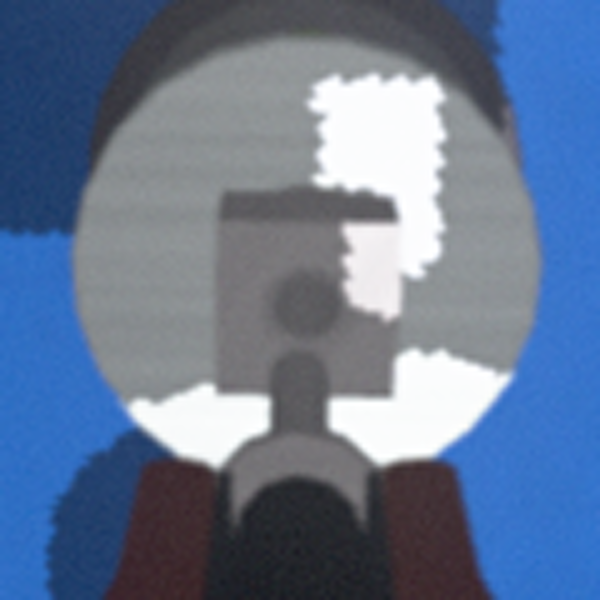

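```bash
python3 - <<'E'
from h import *
d=dict(np.load('pics/w7.npz'))
f=lambda x,y,z:onz(d,196+x/5,140+y/5,z).round(4)
print('hole',f(308,304,.103),f(308,304,.1015)); 
c=[f(218,222,.103),f(400,222,.103),f(394,396,.103),f(218,396,.103)];print('block',np.mean(c,0))
for y in(352,358,366): print('tip',f(300,y,.129))
print('mid shaft',f(300,400,.145))
E
```

```text
hole [ 0.4842 -0.2799  0.103 ] [ 0.4846 -0.2801  0.1015]
block [ 0.485075 -0.280375  0.103   ]
tip [ 0.4829 -0.2807  0.129 ]
tip [ 0.4837 -0.2811  0.129 ]
tip [ 0.4848 -0.2815  0.129 ]
mid shaft [ 0.4841 -0.2812  0.145 ]
```

```bash
python3 - <<'E'
from h import *
p=[.4848,-.2796]
move_l([*p,.182],.08)
for z in np.arange(.178,.1415,-.006):
    move_l([*p,z],.05); s=state(); f=s['ft_force']; print(round(z,4),s['ee_pos'].round(4),f.round(1))
    if np.linalg.norm(f)>10: break
print(state()['time']); snap('wrist','w8')
E
```

```text
0.178 [ 0.4847 -0.2796  0.1779] [-0.5 -0.4 -0.5]
0.172 [ 0.4846 -0.2795  0.1714] [-0.5  0.3 -0.8]
0.166 [ 0.4846 -0.2795  0.1654] [-0.1 -0.2 -0.9]
0.16 [ 0.4846 -0.2795  0.1594] [0.1 0.8 0.1]
0.154 [ 0.4846 -0.2795  0.1534] [-0.1  1.2 -0.9]
0.148 [ 0.4846 -0.2795  0.1474] [ 0.3  0.5 -1.1]
0.142 [ 0.4846 -0.2794  0.1414] [ 0.2 -0.3 -1.3]
26.3
```

View pics/w8.png

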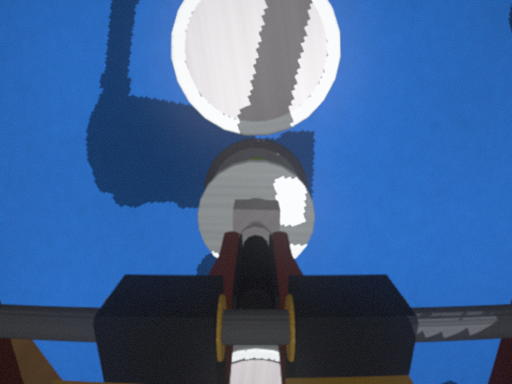

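The pin went in with no resistance. I'll push it down until the collar seats.

```bash
python3 - <<'E'
from h import *
p=[.4848,-.2796]
z=.142
while z>.1215:
    z-=.002 if z>.129 else .001
    move_l([*p,z],.03); s=state(); f=s['ft_force']; print(round(z,4),s['ee_pos'].round(4),f.round(1))
    if np.linalg.norm(f)>12: break
print(state()['time'],state()['finger_gap'])
E
```

```text
0.14 [ 0.4848 -0.2796  0.1399] [ 0.9 -0.3  0. ]
0.138 [ 0.4847 -0.2795  0.1378] [-0.1 -0.6 -0.7]
0.136 [ 0.4847 -0.2796  0.1358] [ 0.5 -0.1 -1.2]
0.134 [ 0.4847 -0.2795  0.1338] [ 0.   1.  -0.7]
0.132 [ 0.4847 -0.2796  0.1318] [-0.1  0.2 -1.6]
0.13 [ 0.4847 -0.2795  0.1298] [-0.1 -0.1 -0.8]
0.128 [ 0.4847 -0.2795  0.1278] [ 0.1  0.8 -0.4]
0.127 [ 0.4848 -0.2796  0.1269] [ 0.4  0.5 -0.6]
0.126 [ 0.4848 -0.2796  0.1259] [-0.4  0.6 -0.9]
0.125 [ 0.4848 -0.2796  0.125 ] [ 0.5  0.7 -0.5]
0.124 [ 0.4849 -0.2796  0.1249] [-3.   1.4  5.2]
0.123 [ 0.4849 -0.2796  0.1249] [-4.8  2.7  9.3]
0.122 [ 0.4849 -0.2797  0.1249] [-5.4  3.1 13.8]
29.6 0.013517555960123575
```

Contact is at TCP z = 0.125, exactly where the collar should seat. Now I'll release and check.

```bash
python3 - <<'E'
from h import *
p=[.4848,-.2796]
move_l([*p,.1245],.03)
gripper_open(); move_l([*p,.17],.08); move_l([*p,.23],.2)
hold(.3); s=state();print(s['time'],s['ft_force'],s['finger_gap'])
d=snap('wrist','w9')
k=np.array([dep(d,u,v) for v in range(120,280) for u in range(200,310)])
h=k[(k[:,2]>.145)&(k[:,2]<.2)];print('handle top',np.percentile(h[:,2],[50,90]),h.mean(0),np.ptp(h[:,:2],axis=0))
c=k[(k[:,2]>.103)&(k[:,2]<.112)];print('collar',len(c),np.median(c[:,2]))
s=snap('scene','s9')
cv2.imwrite('pics/c9.png',np.hstack([cv2.resize(d['frame'][100:260,180:330],(375,400)),cv2.resize(s['frame'][110:250,170:310],(400,400),interpolation=2)]))
move_to([.36,-.25,.32],quat(np.radians(66.3)))
t=snap('top','t9'); snap('scene','s10'); print(state()['time'])
for n,u,v in [('jarN',401,178),('jarS',365,260),('p1',268,152),('p3',260,195),('lids',274,122),('jard',250,231),('jarc',115,140)]:
    print(n,dep(t,u,v).round(4))
E
```

```text
32.525 [-0.36778379 -0.0658992   0.7962215 ] 0.08805506558942616
handle top [0.16167239 0.16290816] [ 0.48344929 -0.28034255  0.15937906] [0.01365018 0.01373748]
collar 643 0.10621435195032558
33.4
jarN [ 0.5771 -0.3213  0.1308]
jarS [ 0.3972 -0.2406  0.1326]
p1 [ 0.6334 -0.0278  0.097 ]
p3 [ 0.5363 -0.0118  0.0926]
lids [ 0.7191 -0.0425  0.0289]
jard [0.4555 0.0088 0.0894]
jarc [0.6482 0.3123 0.1309]
```

View pics/c9.png

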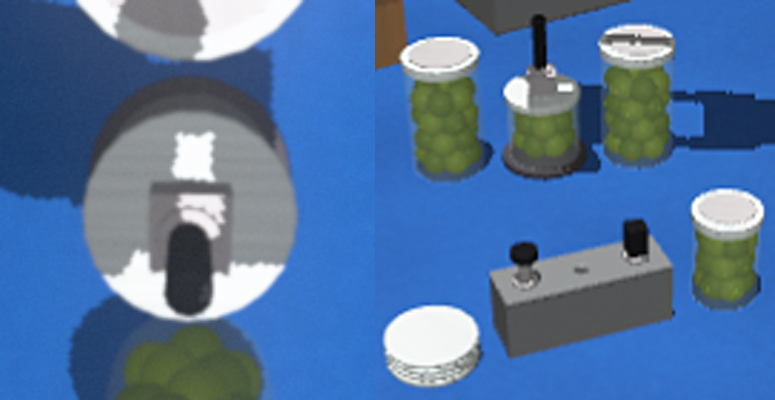

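View pics/s10.png

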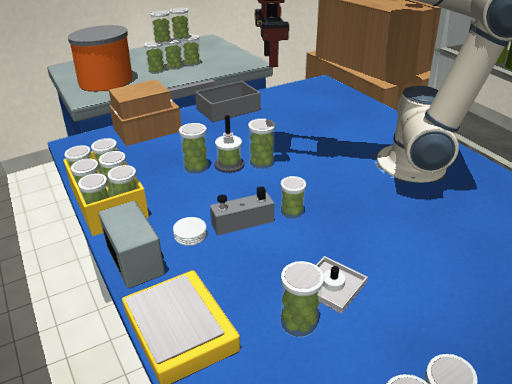

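View pics/t9.png

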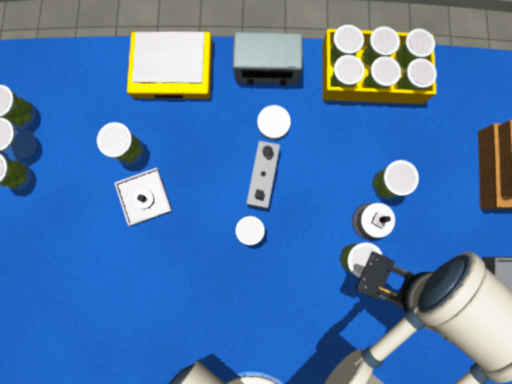

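```bash
python3 -c "
from bench import *
job_done(); print(state()['time'])"
```

```text
the job is handed in; nothing more can be done
the job is handed in; nothing more can be done
```

The job is done and handed in at about 33 s of the 72 s allowed. I lifted the cap off the well and laid it flat in the tray, knob up. Then I moved the tall round-handled probe from the middle rack hole to the well, pushed it home and let go.

**Probe seating:** the collar made contact at TCP height 0.125 m, exactly where a full seat should be. I then pressed to about 14 N vertical (15 N in all). After release the handle top measured about 0.163 m, against 0.163 m expected. The collar region read about 0.106 m, against 0.107 m expected.

**Cap and other items:** after I moved the arm clear, the pictures show the cap still flat in the tray. The jars, lids and other two probes are where they were; depth spot checks at their starting pixels matched to about 1 mm in position and 4 mm in height.

**Disagreement:** the top and wrist cameras differed by up to about 5 mm on the probe's position in the rack. I used the wrist values, which matched the grasps. No check failed.

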